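# Fetch the hemmed-in battery pack and restore the carrier

### The job

The battery pack on the white carrier plate is hemmed in by the jar, the small satellite and the power brick. Before you move the pack, stand all three on the dark rubber side mat; then lay the pack centred and square in the aluminium cradle, between its two end rails, while the three still wait on the mat. Finally stand each of the three back, upright and centred on the cork pad of its own shape on the carrier (the brick lengthwise along its pad), without tipping anything over, and let go of everything.

Things in the scene. Friction and masses are not known exactly. Their poses are not given: they have to be found in the camera images.
- jar: Closed white round plastic jar with a grey screw cap, standing: diameter 54 mm (cap 53 mm), 105 mm tall, about 0.18 kg. Origin at the centre of its underside, z up along it; its yaw is arbitrary. At the start it stands on the round pad.
- satellite: Small two-unit satellite model, standing: black square column with aluminium edge rails, 50 x 50 mm, 114 mm tall, about 0.4 kg. Origin at the centre of its underside, z up, x and y square to its sides. At the start it stands on the square pad.
- brick: Black and grey power brick standing on end: 44 mm along its x, 66 mm along its y, 100 mm tall, about 0.3 kg. Origin at the centre of its underside, z up. At the start it stands on the oblong pad.
- pack: Four-cell battery pack lying flat: silvery cells between black end blocks; 44 mm along x (grasp width), 84 mm along y, 42 mm high, 0.22 kg. Origin: centre of underside. Starts mid-carrier (white plate 216 x 196 mm, 6 mm thick). Two pads lie to its -x side (62 mm, 48 mm left and right in y), one to its +x side (62 mm): the taller things on them stand 10 to 20 mm from it.
- round_pad: Fixed round cork pad, diameter 74 mm, 3 mm thick, on the carrier: the jar's place. Origin at the centre of its underside (6 mm above the table); its top is 3 mm higher. Axes parallel to the carrier's. Which of the three pad places is whose changes from start to start.
- square_pad: Fixed square cork pad, 70 x 70 mm, 3 mm thick, on the carrier: the satellite's place. Origin at the centre of its underside (6 mm above the table); its top is 3 mm higher. Axes parallel to its sides.
- oblong_pad: Fixed oblong cork pad, 62 mm along its x, 84 mm along its y, 3 mm thick, on the carrier: the brick's place, the brick's y along the pad's y. Origin at the centre of its underside (6 mm above the table); its top is 3 mm higher.
- side_mat: Fixed dark rubber mat on the table, empty at the start: 200 mm along its x, 190 mm along its y, 4 mm thick. The side area. Origin at the centre of its underside (table height). There is room for the three, for instance at (-50, -48), (-50, 48) and (50, 0) mm in its frame.
- cradle: Fixed aluminium cradle, empty: plate 80 mm along x, 140 mm along y, floor 6 mm above the table, a rail (10 mm thick, top 14 mm above the table) across each y end, 110 mm between the rails, long sides open. The pack's y goes along the cradle's y. Origin: centre of underside (table height). A screwdriver and a connector block (under 40 mm high) lie 80 mm and more beyond its long sides.
Mind the look-alikes: they are no part of the job. Leave any purple or turquoise look-alike of the brick alone. What is shaped like the jar but orange is not meant.

How it is judged:
On the way, in this order (a step that is already met when the one before it is completed fails the run):
1. the jar, the satellite and the brick all stand upright on the side mat, the pack still in its place (x of jar in the frame of side_mat between -0.095 and 0.095 m and y of jar in the frame of side_mat between -0.09 and 0.09 m and z of each of jar, satellite, brick in the frame of side_mat below 0.009 m and angle between each of jar, satellite, brick's own z axis and vertical below 0.12 rad and x of satellite in the frame of side_mat between -0.095 and 0.095 m and y of satellite in the frame of side_mat between -0.09 and 0.09 m and x of brick in the frame of side_mat between -0.095 and 0.095 m and y of brick in the frame of side_mat between -0.09 and 0.09 m and distance of pack from where it was at the start of the episode below 0.025 m), for 0.2 s.
2. the pack lies in the cradle while the three still stand on the side mat (horizontal distance between pack and cradle below 0.013 m and z of pack in the frame of cradle below 0.011 m and angle between each of pack, jar, satellite, brick's own z axis and vertical below 0.12 rad and angle between the y axis of pack and the y axis of cradle, either way round below 0.2 rad and x of jar in the frame of side_mat between -0.095 and 0.095 m and y of jar in the frame of side_mat between -0.09 and 0.09 m and z of each of jar, satellite, brick in the frame of side_mat below 0.009 m and x of satellite in the frame of side_mat between -0.095 and 0.095 m and y of satellite in the frame of side_mat between -0.09 and 0.09 m and x of brick in the frame of side_mat between -0.095 and 0.095 m and y of brick in the frame of side_mat between -0.09 and 0.09 m), for 0.2 s.
At the end, for the whole second after the job is handed in: Pack flat in the cradle within 13 mm of its centre and 0.2 rad of its direction; jar, satellite and brick upright within 13 mm of the centres of the round, square and oblong pads, the brick within 0.25 rad of its pad's direction; all at rest and released (horizontal distance between pack and cradle below 0.013 m and z of pack in the frame of cradle below 0.011 m and angle between each of pack, jar, satellite, brick's own z axis and vertical below 0.12 rad and angle between the y axis of pack and the y axis of cradle, either way round below 0.2 rad and horizontal distance between jar and round_pad below 0.013 m and z of jar in the frame of round_pad below 0.008 m and horizontal distance between satellite and square_pad below 0.013 m and z of satellite in the frame of square_pad below 0.008 m and horizontal distance between brick and oblong_pad below 0.013 m and z of brick in the frame of oblong_pad below 0.008 m and angle between the y axis of brick and the y axis of oblong_pad, either way round below 0.25 rad and linear speed of each of jar, satellite, brick, pack below 0.02 m/s and angular speed of each of jar, satellite, brick, pack below 0.2 rad/s); the robot touches nothing.
It fails at once if the jar, satellite, brick or pack is tipped over (leans more than 0.6 rad) (angle between any of jar, satellite, brick, pack's own z axis and vertical above 0.6 rad).
It also fails if it takes over 147 s, if anything falls off the work surface, if the arm or the gripper's body presses on something with over 40 N, if the wrist force passes 120 N, or if a joint passes its speed limit or range.

### The arm

A 6-joint arm with a two-finger parallel gripper is mounted at the origin on the work surface. World frame = base frame: x ahead of the robot, y to its left, z up, the work surface at z = 0. Lengths are in m, angles in rad, forces in N, time in s.
With the tool pointing down it reaches from about 0.375 to 0.975 m from the base axis. Payload 3.8 kg.
Tool frame: the origin (TCP) lies at the very end of the fingers, on their centre line; the grasp point (between the pads) lies 19 mm behind it; z points along the fingers, y is the line along which they close (so a half turn about z gives the same grasp; the last joint's range is limited). The gripper opens to 85 mm and grips with 20 to 120 N. Pads are 22 mm wide; open, the fingers measure 114 mm over their backs; the gripper's body (76 mm by 85 mm) begins 54 mm behind the grasp point. The pads swing forward as they close: fully open they stand 13 mm farther back than shut.
Start: joints at [1.157, 0.264, 1.604, -0, 1.274, -0.037], TCP at [0.248, 0.628, 0.231] pointing down, gripper open.
Joint ranges: [-2.63, 2.63], [-0.94, 2.18], [0.31, 2.57], [-1.31, 4.45], [0, 2.66], [-2.55, 2.55]. Speed limits (rad/s): [2.57, 2.57, 3.14, 3.14, 3.14, 3.14].

### API

Orientations are given as a unit quaternion [w, x, y, z].
In Python, from rig import sensors, cams, bot gives the robot as it stands.
- The arm moves only by the tool step_arm, never from a script. Its arguments are lists of equal length, an entry for each row: "translation": the shift along the tool's x, y, z in parts of the range, where 1.0 means 1 m, a list of three; "turn": the turn, a rotation vector about the tool's x, y, z in normalised numbers (1 is 4 rad), a list of three. A call has 1 to 20 rows; each row is the pose to reach, as a shift and turn from the pose commanded when the call began, along the tool's axes at that moment; what a row does not reach only later rows make up. A row lasts 1/12 s, in which the tool goes at most 41.7 mm and 7.16 degrees, less where a joint would pass 70% of its speed; a pose out of reach is approached as far as the arm can. A call with a gripper value outside its range is refused whole. "jaw" is the closure, from -1 (fully open) to 1 (shut), set as the call begins (left out, the last holds). The fingers move at their own pace and stop on an object; "squeeze" is the grip in N (left out, the last holds). Time passes only in rows, so rows that repeat a pose let the fingers close. It gives the time, the measured TCP pose, the force, the opening and the grip force at its end, in the units of the state.
- sensors.sense(): the state, without advancing time (a new reading comes with each control period).
- cams.capture(name): name is "scene" or "top" or "wrist"; returns the picture (384x512x3 uint8, red, green, blue); there is no depth.
- cams.get_calibration(name): a dict with "fovy" (degrees; the focal length in pixels is half the picture's height over the tangent of half this angle, whatever the lens; pixels are square), "cx", "cy" (the principal point, pixels), "D" ([k1, k2, p1, p2, k3] as OpenCV has them; the pictures are not rectified), "R" (3x3) and "t" (3): a world point X has camera coordinates R X + t; the wrist camera has in their place "T_tool_cam" (4x4, takes a point from camera to tool coordinates, whose origin is the TCP and whose axes are the flange's). Camera axes: x right, y down, z forward; pixel columns grow to the right and rows downward; lengths in m; the calibration is good to about 2 mm. A picture is of the moment at which its call begins: read the wrist's pose just before it. get_calibration takes no time and is no camera call.
- bot.close_job(): hands the job in; it is judged then, once.
Trained networks look in the newest picture that a camera, given by its name, has taken for a name from the list of things; names that differ only in an ending like _2 or _b are one class to them, and where a whole thing is asked for, a point or a joint stands for the part that bears it (a point fixed in the world has none). Each returns a list of dicts, best first, with "p" (0 to 1); they miss things now and then, are a little off and sometimes report something else, mostly with a low value. They report only what shows in the picture. A call takes as long as a camera call. They do not tell look-alikes from the thing itself.
- cams.boxes_of(label, camera): "point" ([x, y, z] in m, in world coordinates, good to about 4 mm: the middle of the surface that is visible of it).
The state is a dict: "time": time; "joint_pos": joint angles; "joint_velocities": joint speeds; "joint_torque": joint torques, N m; "tcp_pos": TCP position; "eef_rot": TCP orientation; "force": force on the tool from outside, world axes, zero at the start; "wrist_torque": the same for the moment, N m; "finger_gap": opening from 0.0 (shut) to 1.0 (fully open); "finger_force": force on a finger pad.
Only numpy, scipy, OpenCV 4.12 (cv2) and the standard library are available. Lean on these libraries where they do the work, as an engineer would, in place of code of your own. Each camera call takes 0.05 s, during which the arm holds its last target. There are 200 camera calls.

## Working session

There is one attempt and no reset: what is moved stays moved. The work goes in short steps, Python scripts to look and compute and a tool call to move; the robot and the scene stay as the last step left them, time stands still between calls to the robot, and variables do not carry over. Pictures are saved under pics/ and viewed, at most 14 in all, crops included, and the job is handed in when it is done.

Besides the shell and the picture viewer there is one more tool, called after "Request:" by a JSON object that holds its "api" and its "payload". step_arm: Moves the arm, as the interface text tells. Its arguments: {"type":"object","properties":{"translation":{"type":"array","items":{"type":"array","items":{"type":"number"}}},"turn":{"type":"array","items":{"type":"array","items":{"type":"number"}}},"jaw":{"type":"number"},"squeeze":{"type":"number"}},"required":["translation","turn"]}

```bash
ls; mkdir -p pics; cat > h.py <<'E'
import numpy as np, cv2
from scipy.spatial.transform import Rotation as Ro
from rig import sensors, cams, bot
def K(c):
    f=192/np.tan(np.radians(c["fovy"])/2); return np.array([[f,0,c["cx"]],[0,f,c["cy"]],[0,0,1]])
def ext(name):
    c=cams.get_calibration(name)
    if name=="wrist":
        s=sensors.sense(); q=s["eef_rot"]; T=np.eye(4); T[:3,:3]=Ro.from_quat([q[1],q[2],q[3],q[0]]).as_matrix(); T[:3,3]=s["tcp_pos"]
        W=np.linalg.inv(T@np.array(c["T_tool_cam"])); return c,W[:3,:3],W[:3,3]
    return c,np.array(c["R"]),np.array(c["t"])
def ray2plane(e,uv,z):
    c,R,t=e
    p=cv2.undistortPoints(np.array(uv,float).reshape(-1,1,2),K(c),np.array(c["D"],float)).reshape(-1,2)
    d=np.c_[p,np.ones(len(p))]@R; o=-R.T@t
    return o+d*((z-o[2])/d[:,2])[:,None]
def proj(e,X):
    c,R,t=e
    return cv2.projectPoints(np.array(X,float).reshape(-1,1,3),cv2.Rodrigues(R)[0],t,K(c),np.array(c["D"],float))[0].reshape(-1,2)
def snap(name,fn):
    e=ext(name); im=cams.capture(name); cv2.imwrite("pics/"+fn,im[:,:,::-1]); return e,im
E
python3 - <<'E'
from h import *
for n in ["top","scene"]:
    e,im=snap(n,n+"0.png")
    print(n,"cam at",(-e[1].T@e[2]).round(3),e[0]["fovy"])
    for l in ["jar","satellite","brick","pack","round_pad","square_pad","oblong_pad","side_mat","cradle"]:
        print(l,[(np.round(d["point"],3).tolist(),round(d["p"],2),proj(e,d["point"])[0].round().tolist()) for d in cams.boxes_of(l,n)])
s=sensors.sense();print(s["time"],s["tcp_pos"],s["eef_rot"],s["finger_gap"])
a=cv2.imread("pics/top0.png");b=cv2.imread("pics/scene0.png")
E
```

```text
pics
top cam at [0.257 0.051 1.062] 52.36826005516468
jar [([0.638, 0.276, 0.106], 0.82, [168.0, 130.0]), ([0.381, 0.24, 0.007], 0.67, [189.0, 232.0]), ([0.526, 0.302, 0.114], 0.55, [157.0, 171.0]), ([0.407, 0.351, 0.108], 0.23, [138.0, 219.0])]
satellite [([0.407, 0.255, 0.117], 0.6, [175.0, 216.0]), ([0.463, 0.313, 0.046], 0.37, [159.0, 200.0])]
brick [([0.406, 0.469, 0.098], 0.94, [93.0, 222.0]), ([0.288, 0.313, 0.103], 0.78, [153.0, 266.0]), ([0.409, 0.353, 0.109], 0.59, [137.0, 218.0])]
pack [([0.466, 0.314, 0.047], 0.83, [159.0, 199.0]), ([0.406, 0.354, 0.11], 0.23, [136.0, 219.0])]
round_pad [([0.512, 0.302, 0.003], 0.5, [167.0, 186.0])]
square_pad [([0.382, 0.243, 0.004], 0.74, [188.0, 231.0])]
oblong_pad [([0.406, 0.256, 0.119], 0.72, [175.0, 217.0]), ([0.386, 0.341, 0.012], 0.66, [152.0, 231.0])]
side_mat [([0.567, 0.005, 0.001], 0.94, [272.0, 162.0])]
cradle [([0.467, -0.298, 0.003], 0.93, [382.0, 191.0])]
scene cam at [0.849 0.684 0.603] 56.90525457912357
jar [([0.546, 0.325, 0.088], 0.94, [291.0, 254.0]), ([0.659, 0.299, 0.076], 0.57, [233.0, 272.0])]
satellite [([0.426, 0.279, 0.089], 0.84, [324.0, 219.0]), ([0.405, 0.297, 0.006], 0.16, [331.0, 247.0])]
brick [([0.429, 0.379, 0.082], 0.88, [354.0, 252.0]), ([0.307, 0.33, 0.08], 0.86, [379.0, 217.0]), ([0.434, 0.492, 0.084], 0.85, [396.0, 293.0])]
pack [([0.474, 0.335, 0.044], 0.57, [320.0, 258.0])]
round_pad [([0.546, 0.333, 0.011], 0.59, [290.0, 282.0])]
square_pad [([0.408, 0.296, 0.006], 0.54, [330.0, 247.0])]
oblong_pad [([0.429, 0.398, 0.011], 0.79, [354.0, 281.0]), ([0.582, 0.015, 0.003], 0.6, [209.0, 204.0])]
side_mat [([0.581, 0.015, 0.004], 0.94, [209.0, 204.0])]
cradle [([0.478, -0.292, 0.007], 0.57, [198.0, 141.0])]
1.0 [0.24836066 0.62764295 0.23130056] [-6.71358771e-06  1.87298056e-01  9.82303129e-01  1.27578345e-05] 1.002868848962154
```

View pics/top0.png

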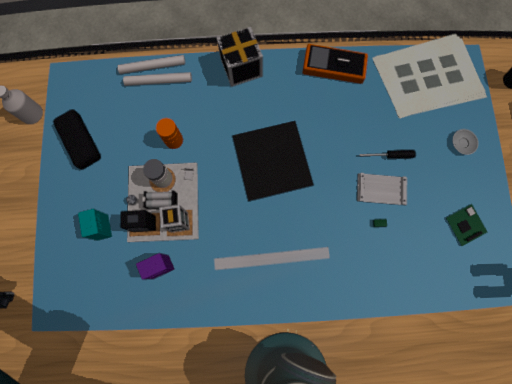

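View pics/scene0.png

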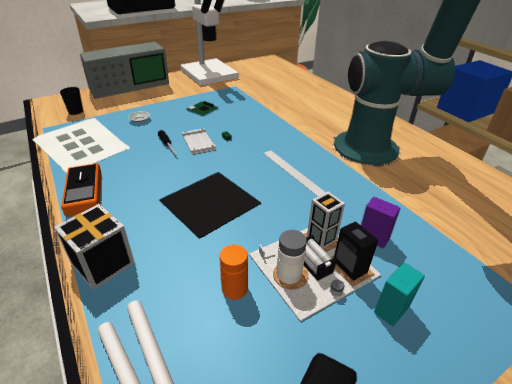

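Top view: the real jar (white, grey cap) is at (157,172), with the orange look-alike at (170,133). The real brick (black) is at (137,220), with turquoise at (93,223) and purple at (153,266) as look-alikes. The satellite is at (173,217); the big box with the yellow cross at (240,57) is not it. The pack is at (159,199), the mat at (272,162) and the cradle at (382,190). The scene view agrees: jar (291,256), satellite (324,219), brick (354,252).

```bash
cat >> h.py <<'E'
def pose():
    s=sensors.sense(); q=s["eef_rot"]; return np.array(s["tcp_pos"]),Ro.from_quat([q[1],q[2],q[3],q[0]])
def to(x,y,z,a=None,p=None):
    """shift/turn to TCP (x,y,z), pointing down, tool y along world angle a (mod pi, nearest)"""
    P,R=p or pose()
    yv=R.as_matrix()[:,1]; a0=np.arctan2(yv[1],yv[0])
    if a is None: a=a0
    a=a0+(a-a0+np.pi/2)%np.pi-np.pi/2
    Y=np.array([np.cos(a),np.sin(a),0]); Z=np.array([0,0,-1.]); X=np.cross(Y,Z)
    R2=Ro.from_matrix(np.c_[X,Y,Z])
    return R.inv().apply(np.array([x,y,z])-P).round(4).tolist(),(R.inv()*R2).as_rotvec().round(4).tolist(),R2
E
python3 - <<'E'
from h import *
c=cams.get_calibration("wrist");print(np.round(c["T_tool_cam"],3),c["fovy"])
print(to(.44,.31,.40,np.pi/2)[:2], sensors.sense()["joint_pos"])
im=cv2.imread("pics/top0.png")[120:290,70:230]
cv2.imwrite("pics/crop0.png",cv2.resize(im,None,fx=3.5,fy=3.5,interpolation=cv2.INTER_CUBIC))
E
```

```text
[[ 0.    -0.96  -0.281  0.07 ]
 [ 1.     0.    -0.001 -0.   ]
 [ 0.001 -0.281  0.96  -0.143]
 [ 0.     0.     0.     1.   ]] 63.12328591752114
([-0.2951, -0.2248, -0.1687], [0.0, -0.0, -0.3768]) [ 1.15709190e+00  2.63869514e-01  1.60399949e+00  1.96486486e-05
  1.27370178e+00 -3.68885797e-02]
```

View pics/crop0.png

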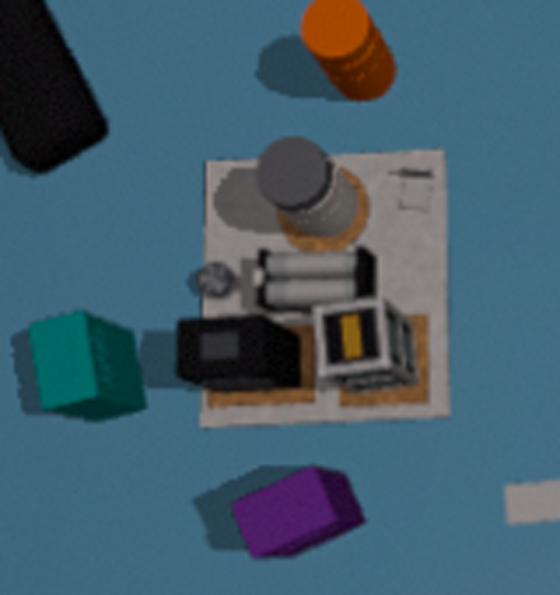

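The crop confirms the choice: white jar with grey cap at (295,175), black brick at (235,350), satellite with aluminium edges at (350,335), all on cork pads. The orange, turquoise and purple things stand off the carrier. Moving the wrist camera over it.

Careful with the scale: turns go in shares of 4 rad. That gives: -0.377 rad / 4 = -0.0943.

Request:
{"api": "step_arm", "payload": {"translation": [[-0.22,-0.26,-0.14],[-0.22,-0.26,-0.14],[-0.22,-0.26,-0.14],[-0.22,-0.26,-0.14],[-0.22,-0.26,-0.14],[-0.22,-0.26,-0.14],[-0.22,-0.26,-0.14],[-0.22,-0.26,-0.14],[-0.22,-0.26,-0.14],[-0.22,-0.26,-0.14],[-0.22,-0.26,-0.14],[-0.22,-0.26,-0.14],[-0.22,-0.26,-0.14],[-0.22,-0.26,-0.14]], "turn": [[0,0,-0.0943],[0,0,-0.0943],[0,0,-0.0943],[0,0,-0.0943],[0,0,-0.0943],[0,0,-0.0943],[0,0,-0.0943],[0,0,-0.0943],[0,0,-0.0943],[0,0,-0.0943],[0,0,-0.0943],[0,0,-0.0943],[0,0,-0.0943],[0,0,-0.0943]], "jaw": -1}}

```text
time: 2.17
tcp_pos: [0.3565, 0.3057, 0.3701]
eef_rot: [-0.001, -0.001, 1.0, -0.001]
force: [0.8, -0.9, -0.3]
finger_gap: 0.999
finger_force: 0.0
```

```bash
python3 - <<'E'
from h import *
e,im=snap("wrist","w1.png"); print(pose()[0],(-e[1].T@e[2]).round(3))
for l in ["jar","satellite","brick","pack","round_pad","square_pad","oblong_pad"]:
    print(l,[(np.round(d["point"],3).tolist(),round(d["p"],2),proj(e,d["point"])[0].round().tolist()) for d in cams.boxes_of(l,"wrist")])
print(to(.44,.20,.37)[:2])
cv2.imwrite("pics/w1b.png",cv2.resize(im[:,:,::-1],(800,600)))
E
```

```text
[0.3565605  0.30574096 0.37017414] [0.286 0.305 0.513]
jar [([0.629, 0.285, 0.077], 0.87, [245.0, 315.0]), ([0.524, 0.309, 0.11], 0.67, [260.0, 269.0])]
satellite [([0.399, 0.264, 0.122], 0.61, [226.0, 188.0])]
brick [([0.401, 0.362, 0.107], 0.9, [300.0, 187.0]), ([0.288, 0.316, 0.101], 0.61, [266.0, 99.0]), ([0.4, 0.47, 0.098], 0.57, [377.0, 184.0])]
pack [([0.467, 0.316, 0.044], 0.85, [264.0, 216.0])]
round_pad [([0.519, 0.325, 0.008], 0.61, [268.0, 236.0]), ([0.523, 0.31, 0.109], 0.41, [260.0, 268.0])]
square_pad [([0.385, 0.288, 0.012], 0.8, [247.0, 161.0])]
oblong_pad [([0.388, 0.341, 0.013], 0.65, [279.0, 163.0])]
([-0.0828, -0.1052, 0.0011], [-0.0002, -0.0003, -0.0])
```

View pics/w1b.png

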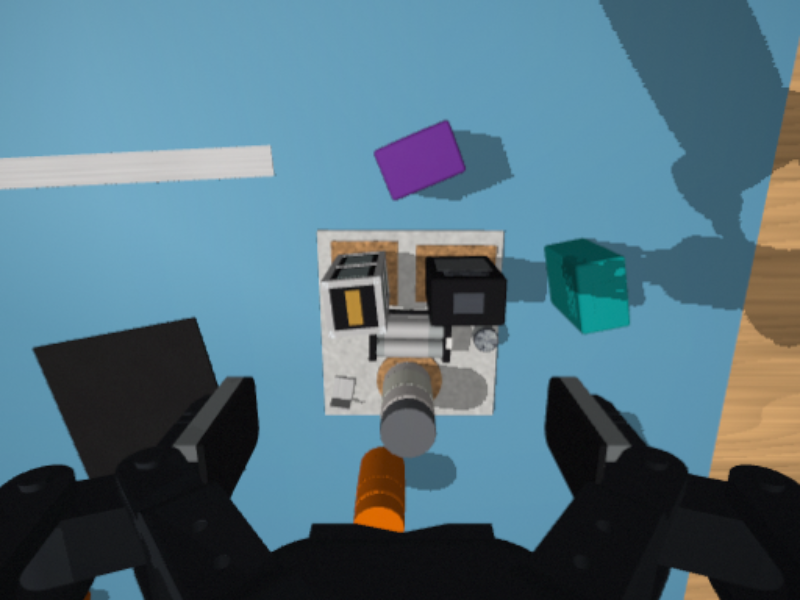

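The wrist view shows the carrier with corners near (317,230), (505,230), (495,415), (325,415). The satellite top is at (353,308), the brick top at (467,303) and the jar cap at (407,428). The mat is partly in view at lower left. Next is a stereo view from another place, then fits.

Request:
{"api": "step_arm", "payload": {"translation": [[-0.08,-0.1,0],[-0.08,-0.1,0],[-0.08,-0.1,0],[-0.08,-0.1,0],[-0.08,-0.1,0],[-0.08,-0.1,0]], "turn": [[0,0,0],[0,0,0],[0,0,0],[0,0,0],[0,0,0],[0,0,0]]}}

```text
time: 3.07
tcp_pos: [0.4372, 0.2049, 0.3712]
eef_rot: [-0.0, 0.001, 1.0, 0.0]
force: [0.4, 0.2, -1.0]
finger_gap: 0.999
finger_force: 0.0
```

```bash
python3 - <<'E'
from h import *
import pickle
e,im=snap("wrist","w2.png"); print(pose()[0],(-e[1].T@e[2]).round(3))
pickle.dump(e,open("e2.pkl","wb"))
for l in ["jar","satellite","brick","pack","round_pad","square_pad","oblong_pad","side_mat"]:
    print(l,[(np.round(d["point"],3).tolist(),round(d["p"],2)) for d in cams.boxes_of(l,"wrist")])
cv2.imwrite("pics/w2b.png",cv2.resize(im[:,:,::-1],(800,600)))
# e1 rebuilt: pose at w1
c=e[0];T=np.eye(4);T[:3,:3]=Ro.from_quat([-.001,1,-.001,-.001]).as_matrix();T[:3,3]=[.3566,.3057,.3702]
W=np.linalg.inv(T@np.array(c["T_tool_cam"]));e1=(c,W[:3,:3],W[:3,3]);pickle.dump(e1,open("e1.pkl","wb"))
def sub(fn,pts,w=4):
    g=cv2.cvtColor(cv2.imread(fn),cv2.COLOR_BGR2GRAY)
    p=np.float32(pts).reshape(-1,1,2).copy(); cv2.cornerSubPix(g,p,(w,w),(-1,-1),(3,50,.01)); return p.reshape(-1,2)
raw=np.array([(317,230),(505,230),(495,415),(325,415)])*.64
p=sub("pics/w1.png",raw); print((p-raw).round(1).tolist())
X=ray2plane(e1,p,.006);print("carrier w1",X.round(4).tolist(),X.mean(0).round(4),[np.linalg.norm(X[i]-X[i-1]).round(4) for i in range(4)])
et=ext("top")
raw=np.array([(128.5,165),(197,163),(198.3,239.5),(127.5,241.5)])
p=sub("pics/top0.png",raw,3); print((p-raw).round(1).tolist())
X=ray2plane(et,p,.006);print("carrier top",X.round(4).tolist(),X.mean(0).round(4),[np.linalg.norm(X[i]-X[i-1]).round(4) for i in range(4)])
raw=np.array([(233,137),(297.5,122),(312.5,184),(247,199.5)])
p=sub("pics/top0.png",raw,4); print((p-raw).round(1).tolist())
X=ray2plane(et,p,.004);print("mat top",X.round(4).tolist(),X.mean(0).round(4),[np.linalg.norm(X[i]-X[i-1]).round(4) for i in range(4)])
a=cv2.imread("pics/top0.png")[160:215,345:420];cv2.imwrite("pics/cr.png",cv2.resize(a,None,fx=8,fy=8,interpolation=cv2.INTER_CUBIC))
E
```

```text
[0.43685788 0.20549761 0.37125578] [0.367 0.204 0.514]
jar [([0.632, 0.279, 0.097], 0.86), ([0.528, 0.307, 0.11], 0.6)]
satellite [([0.407, 0.258, 0.123], 0.96)]
brick [([0.407, 0.355, 0.11], 0.82), ([0.291, 0.311, 0.099], 0.79), ([0.404, 0.466, 0.091], 0.63)]
pack [([0.466, 0.32, 0.045], 0.81)]
round_pad [([0.517, 0.306, 0.009], 0.61)]
square_pad [([0.383, 0.244, 0.009], 0.59)]
oblong_pad []
side_mat [([0.552, 0.006, 0.006], 0.6)]
[[-0.4, 0.5], [-1.7, 1.1], [-2.3, -0.7], [-0.5, -0.6]]
carrier w1 [[0.3638, 0.2158, 0.006], [0.3642, 0.4094, 0.006], [0.5768, 0.4094, 0.006], [0.5777, 0.2151, 0.006]] [0.4706 0.3124 0.006 ] [np.float64(0.2139), np.float64(0.1937), np.float64(0.2126), np.float64(0.1944)]
[[0.2, 0.4], [-0.9, -0.6], [-0.2, -1.7], [-0.9, -0.3]]
carrier top [[0.5766, 0.4118, 0.006], [0.5752, 0.2189, 0.006], [0.3628, 0.2169, 0.006], [0.362, 0.4136, 0.006]] [0.4692 0.3153 0.006 ] [np.float64(0.2146), np.float64(0.1929), np.float64(0.2125), np.float64(0.1967)]
[[-1.6, -1.8], [-2.9, -1.7], [1.0, 0.9], [0.9, 1.8]]
mat top [[0.6516, 0.1167, 0.004], [0.6882, -0.0674, 0.004], [0.4939, -0.1065, 0.004], [0.4569, 0.0778, 0.004]] [0.5726 0.0051 0.004 ] [np.float64(0.1985), np.float64(0.1877), np.float64(0.1981), np.float64(0.1881)]
```

View pics/w2b.png

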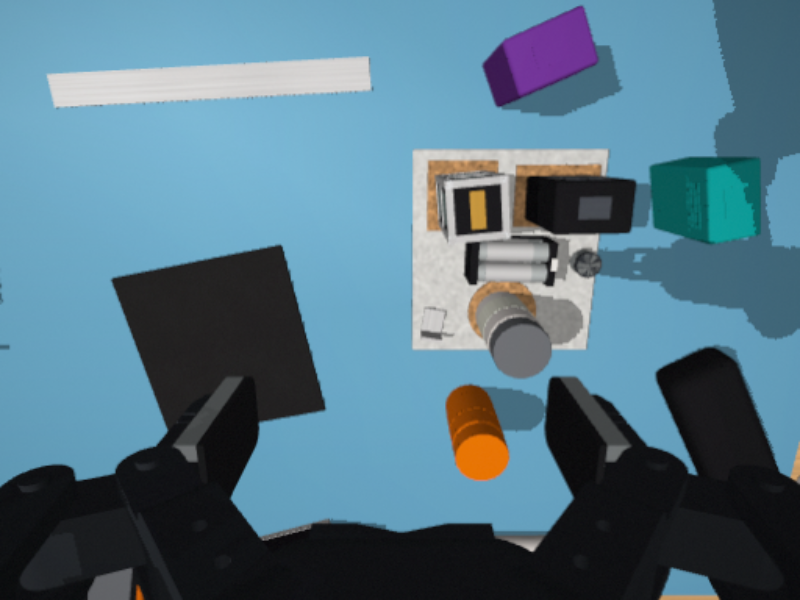

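Second wrist view: jar cap at (520,348), satellite top centre (479,208), brick top centre (594,206), pack at (512,262), and the mat fully in view with corners (112,278), (282,245), (325,409). I'll triangulate from the two views.

```bash
python3 - <<'E'
from h import *
import pickle
e1=pickle.load(open("e1.pkl","rb"));e2=pickle.load(open("e2.pkl","rb"));et=ext("top")
def tri(obs):
    A=np.zeros((3,3));b=np.zeros(3)
    for e,uv in obs:
        a=ray2plane(e,[uv],0.)[0];o=-e[1].T@e[2];d=(a-o)/np.linalg.norm(a-o);M=np.eye(3)-np.outer(d,d);A+=M;b+=M@o
    return np.linalg.solve(A,b)
def n(*p): return np.array(p)*.64
for nm,a,b,h in [("jar",(407,428),(520,348),.114),("sat",(356,307),(479,208),.123),("brick",(467,303),(594,206),.109),("pack",(411,336),(512,262),.048)]:
    print(nm,tri([(e1,n(*a)),(e2,n(*b))]).round(4),ray2plane(e1,[n(*a)],h)[0].round(4),ray2plane(e2,[n(*b)],h)[0].round(4))
print("carrier w2",ray2plane(e2,[n(*q) for q in [(413,150),(608,149),(587,350),(413,350)]],.006).round(4).tolist())
print("mat w2",ray2plane(e2,[n(*q) for q in [(112,278),(282,245),(325,409)]],.004).round(4).tolist())
print("sqpad w2 corners",ray2plane(e2,[n(*q) for q in [(428,161),(498,161)]],.009).round(4).tolist(),"obl",ray2plane(e2,[n(*q) for q in [(515,165),(602,164)]],.009).round(4).tolist(),
 "round left,top",ray2plane(e2,[n(*q) for q in [(468,312),(503,281)]],.009).round(4).tolist())
print("w1 sq,obl",ray2plane(e1,[n(*q) for q in [(331,241),(399,241),(416,246),(496,246)]],.009).round(4).tolist())
g=cv2.imread("pics/w2.png")
import itertools
E
```

```text
jar [0.5345 0.3104 0.1069] [0.5299 0.3101 0.114 ] [0.532  0.3088 0.114 ]
sat [0.4093 0.2663 0.1236] [0.41   0.2666 0.123 ] [0.4088 0.2659 0.123 ]
brick [0.4086 0.3604 0.1143] [0.4105 0.3614 0.109 ] [0.4089 0.3623 0.109 ]
pack [0.4718 0.3154 0.0313] [0.4644 0.3144 0.048 ] [0.469  0.3122 0.048 ]
carrier w2 [[0.3641, 0.2161, 0.006], [0.3635, 0.4102, 0.006], [0.579, 0.4121, 0.006], [0.5788, 0.2173, 0.006]]
mat w2 [[0.4959, -0.1067, 0.004], [0.4601, 0.0783, 0.004], [0.6537, 0.1151, 0.004]]
sqpad w2 corners [[0.3746, 0.231, 0.009], [0.3747, 0.3008, 0.009]] obl [[0.3786, 0.318, 0.009], [0.3778, 0.4047, 0.009]] round left,top [[0.5331, 0.2769, 0.009], [0.4983, 0.3129, 0.009]]
w1 sq,obl [[0.374, 0.231, 0.009], [0.3738, 0.3018, 0.009], [0.379, 0.3196, 0.009], [0.3788, 0.4031, 0.009]]
```

View pics/cr.png

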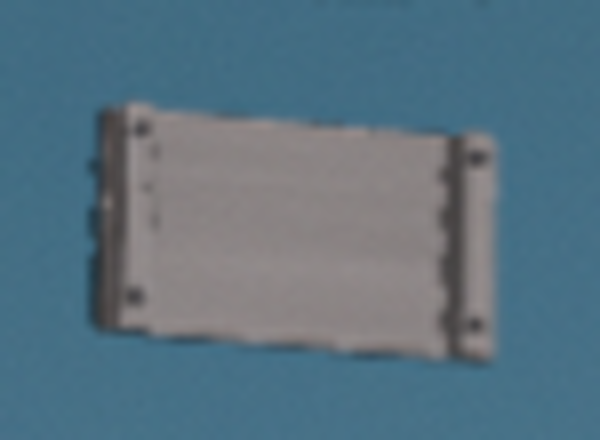

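Positions, from several agreeing views:

| Thing | x, y (m) |
|---|---|
| Round pad | (.533, .314) |
| Square pad | (.4095, .266) |
| Oblong pad | (.4095, .361) |
| Pack | ~(.469, .313) |
| Mat | (.574, .0045), yaw .197 |

The carrier yaw is about 0. In the cradle crop the rails are at the left (125,215) and right (475,245) ends. Jar first.

Request:
{"api": "step_arm", "payload": {"translation": [[-0.095,0.105,0.13],[-0.095,0.105,0.13],[-0.095,0.105,0.13],[-0.095,0.105,0.13],[-0.095,0.105,0.13],[-0.095,0.105,0.13],[-0.095,0.105,0.17],[-0.095,0.105,0.21],[-0.095,0.105,0.25],[-0.095,0.105,0.28],[-0.095,0.105,0.3],[-0.095,0.105,0.301],[-0.095,0.105,0.301]], "turn": [[0,0,0],[0,0,0],[0,0,0],[0,0,0],[0,0,0],[0,0,0],[0,0,0],[0,0,0],[0,0,0],[0,0,0],[0,0,0],[0,0,0],[0,0,0]], "jaw": -1}}

```text
time: 4.6
tcp_pos: [0.5313, 0.3094, 0.0699]
eef_rot: [-0.001, -0.0, 1.0, -0.001]
force: [0.9, 0.5, 0.0]
finger_gap: 1.003
finger_force: 0.0
```

Request:
{"api": "step_arm", "payload": {"translation": [[0,0,0],[0,0,0],[0,0,0],[0,0,0],[0,0,0],[0,0,0],[0,0,0],[0,0,0],[0,0,0],[0,0,0]], "turn": [[0,0,0],[0,0,0],[0,0,0],[0,0,0],[0,0,0],[0,0,0],[0,0,0],[0,0,0],[0,0,0],[0,0,0]], "jaw": 1, "squeeze": 40}}

```text
time: 5.43
tcp_pos: [0.5343, 0.3112, 0.0735]
eef_rot: [0.002, -0.0, 1.0, 0.001]
force: [0.1, 1.0, 7.7]
finger_gap: 0.614
finger_force: 42.0
```

```bash
python3 - <<'E'
from h import *
s=sensors.sense();print(s["time"],s["tcp_pos"],s["finger_gap"],s["finger_force"],s["joint_pos"].round(2) if hasattr(s["joint_pos"],"round") else s["joint_pos"])
snap("wrist","w3.png")
print(to(.623,.0145,.065)[:2])
E
```

```text
5.4333 [0.53429175 0.3112071  0.07353664] 0.6140153870578744 41.97405640035868 [ 0.49  0.3   1.87  0.    0.97 -1.08]
([-0.0886, -0.2967, 0.0082], [0.0025, 0.0046, -0.0])
```

View pics/w3.png

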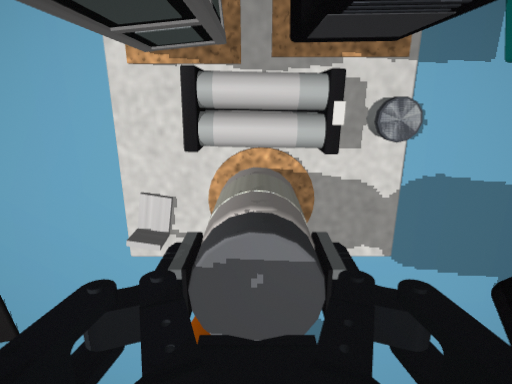

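The jar is in the grip; the view also shows the pack at (262,110). Lifting and carrying it to the mat.

Request:
{"api": "step_arm", "payload": {"translation": [[0,0,-0.02],[0,0,-0.05],[0,0,-0.09],[0,0,-0.13],[-0.02,-0.03,-0.13],[-0.089,-0.297,-0.13],[-0.089,-0.297,-0.13],[-0.089,-0.297,-0.13],[-0.089,-0.297,-0.13],[-0.089,-0.297,-0.13],[-0.089,-0.297,-0.13],[-0.089,-0.297,-0.13],[-0.089,-0.297,-0.13],[-0.089,-0.297,-0.13],[-0.089,-0.297,-0.1],[-0.089,-0.297,-0.07],[-0.089,-0.297,-0.05],[-0.089,-0.297,-0.03],[-0.089,-0.297,-0.03]], "turn": [[0,0,0],[0,0,0],[0,0,0],[0,0,0],[0,0,0],[0,0,0],[0,0,0],[0,0,0],[0,0,0],[0,0,0],[0,0,0],[0,0,0],[0,0,0],[0,0,0],[0,0,0],[0,0,0],[0,0,0],[0,0,0],[0,0,0]]}}

```text
time: 7.07
tcp_pos: [0.6169, 0.0147, 0.0953]
eef_rot: [-0.005, -0.001, 1.0, 0.0]
force: [-1.4, 0.3, -2.4]
finger_gap: 0.614
finger_force: 42.8
```

Request:
{"api": "step_arm", "payload": {"translation": [[0,0,0.01],[0,0,0.018],[0,0,0.022],[0,0,0.024],[0,0,0.024],[0,0,0.024]], "turn": [[0,0,0],[0,0,0],[0,0,0],[0,0,0],[0,0,0],[0,0,0]]}}

```text
time: 7.57
tcp_pos: [0.6218, 0.013, 0.077]
eef_rot: [0.001, -0.0, 1.0, 0.0]
force: [-0.5, 0.2, -1.4]
finger_gap: 0.612
finger_force: 42.8
```

Request:
{"api": "step_arm", "payload": {"translation": [[0,0,0.005],[0,0,0.008],[0,0,0.008],[0,0,0.008]], "turn": [[0,0,0],[0,0,0],[0,0,0],[0,0,0]]}}

```text
time: 7.9
tcp_pos: [0.6218, 0.0129, 0.0686]
eef_rot: [0.0, -0.0, 1.0, -0.0]
force: [0.1, 0.0, -0.5]
finger_gap: 0.611
finger_force: 42.9
```

Request:
{"api": "step_arm", "payload": {"translation": [[0,0,0.002],[0,0,0.003],[0,0,0.003],[0,0,0.003]], "turn": [[0,0,0],[0,0,0],[0,0,0],[0,0,0]]}}

```text
time: 8.23
tcp_pos: [0.6222, 0.013, 0.0685]
eef_rot: [0.001, -0.0, 1.0, -0.0]
force: [-4.9, 1.0, 14.7]
finger_gap: 0.612
finger_force: 44.2
```

Contact: the jar is seated on the mat. Opening and lifting.

Converted, 1.571 rad / 4 = 0.3928.

Request:
{"api": "step_arm", "payload": {"translation": [[0,0,-0.003],[0,0,-0.003],[0,0,-0.003],[0,0,-0.003],[0,0,-0.003],[0,0,-0.003],[0,0,-0.02],[0,0,-0.06],[0,0,-0.1],[0,0,-0.135],[0,0,-0.135],[0.213,0.253,-0.135],[0.213,0.253,-0.135],[0.213,0.253,-0.135],[0.213,0.253,-0.135],[0.213,0.253,-0.135],[0.213,0.253,-0.135],[0.213,0.253,-0.135],[0.213,0.253,-0.135],[0.213,0.253,-0.135]], "turn": [[0,0,0],[0,0,0],[0,0,0],[0,0,0],[0,0,0],[0,0,0],[0,0,0],[0,0,0],[0,0,0],[0,0,0],[0,0,0],[0,0,0.3928],[0,0,0.3928],[0,0,0.3928],[0,0,0.3928],[0,0,0.3928],[0,0,0.3928],[0,0,0.3928],[0,0,0.3928],[0,0,0.3928]], "jaw": -1}}

```text
time: 9.9
tcp_pos: [0.4053, 0.2684, 0.1999]
eef_rot: [-0.001, 0.511, 0.859, 0.0]
force: [0.4, 0.8, -0.2]
finger_gap: 1.004
finger_force: 0.0
```

```bash
python3 - <<'E'
from h import *
s=sensors.sense();print(s["time"],s["tcp_pos"],s["finger_gap"],s["finger_force"],np.round(s["joint_pos"],2))
e,im=snap("top","t1.png")
print([(np.round(d["point"],3).tolist(),round(d["p"],2)) for d in cams.boxes_of("jar","top")])
print(to(.409,.266,.20,0)[:2])
E
```

```text
9.9 [0.40529472 0.26838488 0.19988244] 1.0043742622722467 0.0 [ 0.53 -0.07  2.03  0.    1.18  0.03]
[([0.608, 0.009, 0.111], 0.95), ([0.64, 0.273, 0.105], 0.6)]
([-0.0027, 0.0016, -0.0001], [-0.0006, -0.0004, 0.5033])
```

Converted, 0.503 rad / 4 = 0.1258.

Request:
{"api": "step_arm", "payload": {"translation": [[0,0,0],[0,0,0],[0,0,0],[0,0,0],[0,0,0],[0,0,0.03],[0,0,0.06]], "turn": [[0,0,0.1258],[0,0,0.1258],[0,0,0.1258],[0,0,0.1258],[0,0,0.1258],[0,0,0.1258],[0,0,0.1258]]}}

```text
time: 10.58
tcp_pos: [0.4112, 0.2665, 0.1419]
eef_rot: [0.001, 0.706, 0.708, 0.003]
force: [-0.4, -0.8, -0.1]
finger_gap: 1.006
finger_force: 0.0
```

```bash
python3 - <<'E'
from h import *
print(pose()[0],to(.409,.266,.07,0)[:2])
e,im=snap("wrist","w4.png")
for l in ["satellite","brick"]: print([(np.round(d["point"],3).tolist(),round(d["p"],2)) for d in cams.boxes_of(l,"wrist")])
E
```

```text
[0.41118934 0.26648888 0.14193357] ([-0.0007, -0.0026, 0.0719], [0.0059, -0.0029, 0.003])
[([0.404, 0.273, 0.125], 0.77)]
[([0.408, 0.36, 0.109], 0.68), ([0.3, 0.324, 0.099], 0.64)]
```

View pics/w4.png

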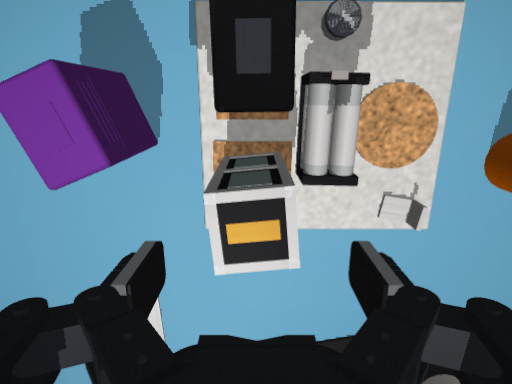

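The satellite top at (255,232) is centred between the open fingers; the purple brick is clear to the left. Descend and grip.

Request:
{"api": "step_arm", "payload": {"translation": [[0,-0.002,0.03],[0,-0.002,0.055],[0,-0.002,0.07],[0,-0.002,0.072],[0,-0.002,0.072],[0,-0.002,0.072]], "turn": [[0,0,0],[0,0,0],[0,0,0],[0,0,0],[0,0,0],[0,0,0]]}}

```text
time: 11.23
tcp_pos: [0.4079, 0.2667, 0.0702]
eef_rot: [0.0, 0.708, 0.707, 0.001]
force: [0.1, 0.5, 0.5]
finger_gap: 1.0
finger_force: 0.0
```

Request:
{"api": "step_arm", "payload": {"translation": [[0,0,0],[0,0,0],[0,0,0],[0,0,0],[0,0,0],[0,0,0],[0,0,0],[0,0,0]], "turn": [[0,0,0],[0,0,0],[0,0,0],[0,0,0],[0,0,0],[0,0,0],[0,0,0],[0,0,0]], "jaw": 1, "squeeze": 45}}

```text
time: 11.9
tcp_pos: [0.4081, 0.2669, 0.0702]
eef_rot: [0.001, 0.708, 0.706, 0.002]
force: [1.3, 0.8, 5.9]
finger_gap: 0.585
finger_force: 37.2
```

```bash
python3 - <<'E'
from h import *
s=sensors.sense();print(s["time"],s["tcp_pos"],s["finger_gap"],s["finger_force"],to(.534,-.052,.065,0)[:2])
E
```

```text
11.9 [0.4081475  0.26688853 0.07020134] 0.5849736009901619 37.23522379179485 ([-0.3186, 0.1265, 0.0051], [0.0038, -0.0019, -0.002])
```

Request:
{"api": "step_arm", "payload": {"translation": [[0,0,-0.02],[0,0,-0.05],[0,0,-0.09],[0,0,-0.13],[-0.03,0.01,-0.13],[-0.319,0.126,-0.13],[-0.319,0.126,-0.13],[-0.319,0.126,-0.13],[-0.319,0.126,-0.13],[-0.319,0.126,-0.13],[-0.319,0.126,-0.13],[-0.319,0.126,-0.13],[-0.319,0.126,-0.13],[-0.319,0.126,-0.13],[-0.319,0.126,-0.13],[-0.319,0.126,-0.1],[-0.319,0.126,-0.06],[-0.319,0.126,-0.03],[-0.319,0.126,-0.01],[-0.319,0.126,-0.005]], "turn": [[0,0,0],[0,0,0],[0,0,0],[0,0,0],[0,0,0],[0,0,0],[0,0,0],[0,0,0],[0,0,0],[0,0,0],[0,0,0],[0,0,0],[0,0,0],[0,0,0],[0,0,0],[0,0,0],[0,0,0],[0,0,0],[0,0,0],[0,0,0]]}}

```text
time: 13.57
tcp_pos: [0.526, -0.0512, 0.0679]
eef_rot: [-0.005, 0.707, 0.707, -0.003]
force: [-2.0, 0.4, -4.9]
finger_gap: 0.583
finger_force: 38.0
```

Request:
{"api": "step_arm", "payload": {"translation": [[0,0,0.003],[0,0,0.006],[0,0,0.008],[0,0,0.01],[0,0,0.01]], "turn": [[0,0,0],[0,0,0],[0,0,0],[0,0,0],[0,0,0]]}}

```text
time: 13.98
tcp_pos: [0.5333, -0.0534, 0.0653]
eef_rot: [0.001, 0.708, 0.706, 0.001]
force: [-0.2, -0.0, -1.0]
finger_gap: 0.586
finger_force: 38.4
```

Request:
{"api": "step_arm", "payload": {"translation": [[0,0,0],[0,0,0],[0,0,0],[0,0,0],[0,0,0],[0,0,-0.02],[0,0,-0.06],[0,0,-0.1],[0,0,-0.135],[0.414,-0.124,-0.135],[0.414,-0.124,-0.135],[0.414,-0.124,-0.135],[0.414,-0.124,-0.135],[0.414,-0.124,-0.135],[0.414,-0.124,-0.135],[0.414,-0.124,-0.135],[0.414,-0.124,-0.135],[0.414,-0.124,-0.135],[0.414,-0.124,-0.135],[0.414,-0.124,-0.135]], "turn": [[0,0,0],[0,0,0],[0,0,0],[0,0,0],[0,0,0],[0,0,0],[0,0,0],[0,0,0],[0,0,0],[0,0,0],[0,0,0],[0,0,0],[0,0,0],[0,0,0],[0,0,0],[0,0,0],[0,0,0],[0,0,0],[0,0,0],[0,0,0]], "jaw": -1}}

```text
time: 15.65
tcp_pos: [0.4067, 0.3654, 0.1986]
eef_rot: [-0.001, 0.707, 0.707, 0.001]
force: [0.2, -0.2, 0.2]
finger_gap: 0.997
finger_force: 0.0
```

Request:
{"api": "step_arm", "payload": {"translation": [[0,0,0],[0,0,0],[0,0,0.03],[0,0,0.05],[0,0,0.05],[0,0,0.05]], "turn": [[0,0,0],[0,0,0],[0,0,0],[0,0,0],[0,0,0],[0,0,0]]}}

```text
time: 16.15
tcp_pos: [0.408, 0.3588, 0.147]
eef_rot: [-0.0, 0.708, 0.706, -0.002]
force: [-0.5, 1.0, 0.1]
finger_gap: 1.001
finger_force: 0.0
```

```bash
python3 - <<'E'
from h import *
print(pose()[0],to(.4095,.361,.07,0)[:2])
e,im=snap("wrist","w5.png")
for l in ["brick"]: print([(np.round(d["point"],3).tolist(),round(d["p"],2)) for d in cams.boxes_of(l,"wrist")])
e,im=snap("top","t2.png")
for l in ["jar","satellite"]: print(l,[(np.round(d["point"],3).tolist(),round(d["p"],2)) for d in cams.boxes_of(l,"top")])
a=cv2.imread("pics/w5.png");b=cv2.imread("pics/t2.png")[100:290,90:350]
cv2.imwrite("pics/j5.png",np.hstack([cv2.resize(a,(400,300)),cv2.resize(b,(400,300))]))
E
```

```text
[0.40795085 0.35882268 0.14702076] ([0.0024, 0.0017, 0.077], [-0.0027, 0.0026, -0.0039])
[([0.299, 0.337, 0.096], 0.94), ([0.411, 0.373, 0.111], 0.68), ([0.406, 0.466, 0.097], 0.65)]
jar [([0.637, 0.276, 0.104], 0.59), ([0.606, 0.013, 0.107], 0.58)]
satellite [([0.524, -0.054, 0.115], 0.93)]
```

View pics/j5.png

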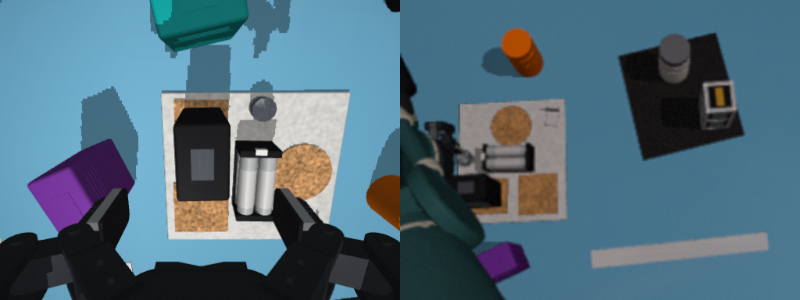

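The brick is between the fingers and purple is clear. The top view shows the jar and satellite standing on the mat at (673,60) and (715,105). Grip the brick.

Request:
{"api": "step_arm", "payload": {"translation": [[0.002,0.002,0.03],[0.002,0.002,0.055],[0.002,0.002,0.073],[0.002,0.002,0.077],[0.002,0.002,0.077],[0.002,0.002,0.077]], "turn": [[0,0,0],[0,0,0],[0,0,0],[0,0,0],[0,0,0],[0,0,0]]}}

```text
time: 16.9
tcp_pos: [0.4112, 0.3635, 0.0725]
eef_rot: [0.0, 0.708, 0.706, 0.001]
force: [0.5, 0.3, 0.2]
finger_gap: 0.999
finger_force: 0.0
```

Request:
{"api": "step_arm", "payload": {"translation": [[0,0,0],[0,0,0],[0,0,0],[0,0,0],[0,0,0],[0,0,0],[0,0,0],[0,0,0]], "turn": [[0,0,0],[0,0,0],[0,0,0],[0,0,0],[0,0,0],[0,0,0],[0,0,0],[0,0,0]], "jaw": 1}}

```text
time: 17.57
tcp_pos: [0.4108, 0.3635, 0.0726]
eef_rot: [-0.0, 0.708, 0.706, 0.001]
force: [-2.0, -1.2, 6.5]
finger_gap: 0.513
finger_force: 45.6
```

```bash
python3 - <<'E'
from h import *
s=sensors.sense();print(s["time"],s["tcp_pos"],s["finger_gap"],s["finger_force"],to(.514,.042,.065,0)[:2])
E
```

```text
17.5667 [0.41079209 0.3635443  0.07263982] 0.5129706642228831 45.55336833000183 ([-0.3213, 0.1039, 0.0074], [0.0008, -0.0011, -0.0022])
```

Request:
{"api": "step_arm", "payload": {"translation": [[0,0,-0.02],[0,0,-0.05],[0,0,-0.09],[0,0,-0.13],[-0.03,0.01,-0.13],[-0.321,0.103,-0.13],[-0.321,0.103,-0.13],[-0.321,0.103,-0.13],[-0.321,0.103,-0.13],[-0.321,0.103,-0.13],[-0.321,0.103,-0.13],[-0.321,0.103,-0.13],[-0.321,0.103,-0.13],[-0.321,0.103,-0.13],[-0.321,0.103,-0.13],[-0.321,0.103,-0.1],[-0.321,0.103,-0.06],[-0.321,0.103,-0.03],[-0.321,0.103,-0.01],[-0.321,0.103,-0.005]], "turn": [[0,0,0],[0,0,0],[0,0,0],[0,0,0],[0,0,0],[0,0,0],[0,0,0],[0,0,0],[0,0,0],[0,0,0],[0,0,0],[0,0,0],[0,0,0],[0,0,0],[0,0,0],[0,0,0],[0,0,0],[0,0,0],[0,0,0],[0,0,0]]}}

```text
time: 19.23
tcp_pos: [0.5078, 0.0432, 0.0713]
eef_rot: [-0.003, 0.707, 0.707, -0.003]
force: [-1.6, 0.2, -4.3]
finger_gap: 0.512
finger_force: 47.1
```

Request:
{"api": "step_arm", "payload": {"translation": [[0,0,0.003],[0,0,0.006],[0,0,0.008],[0,0,0.01],[0,0,0.01]], "turn": [[0,0,0],[0,0,0],[0,0,0],[0,0,0],[0,0,0]]}}

```text
time: 19.65
tcp_pos: [0.5144, 0.0419, 0.0679]
eef_rot: [0.001, 0.708, 0.706, 0.001]
force: [-0.2, 0.1, -2.3]
finger_gap: 0.512
finger_force: 47.4
```

Request:
{"api": "step_arm", "payload": {"translation": [[0,0,0.001],[0,0,0.001],[0,0,0.001]], "turn": [[0,0,0],[0,0,0],[0,0,0]]}}

```text
time: 19.9
tcp_pos: [0.5144, 0.0417, 0.0677]
eef_rot: [0.001, 0.708, 0.706, 0.001]
force: [-2.0, -0.4, 6.3]
finger_gap: 0.51
finger_force: 48.5
```

Request:
{"api": "step_arm", "payload": {"translation": [[0,0,0],[0,0,0],[0,0,0],[0,0,0],[0,0,0],[0,0,-0.02],[0,0,-0.06],[0,0,-0.1],[0,0,-0.135],[0.27,-0.044,-0.135],[0.27,-0.044,-0.135],[0.27,-0.044,-0.135],[0.27,-0.044,-0.135],[0.27,-0.044,-0.135],[0.27,-0.044,-0.135],[0.27,-0.044,-0.135],[0.27,-0.044,-0.135],[0.27,-0.044,-0.135]], "turn": [[0,0,0],[0,0,0],[0,0,0],[0,0,0],[0,0,0],[0,0,0],[0,0,0],[0,0,0],[0,0,0],[0,0,0],[0,0,0],[0,0,0],[0,0,0],[0,0,0],[0,0,0],[0,0,0],[0,0,0],[0,0,0]], "jaw": -1}}

```text
time: 21.4
tcp_pos: [0.4688, 0.3129, 0.1999]
eef_rot: [0.0, 0.707, 0.707, -0.0]
force: [-0.8, 0.1, -0.7]
finger_gap: 1.002
finger_force: 0.0
```

```bash
python3 - <<'E'
from h import *
print(sensors.sense()["time"],pose()[0],to(.47,.313,.015,0)[:2])
e,im=snap("wrist","w6.png")
print([(np.round(d["point"],3).tolist(),round(d["p"],2)) for d in cams.boxes_of("pack","wrist")])
e,im=snap("top","t3.png")
for l in ["jar","satellite","brick"]: print(l,[(np.round(d["point"],3).tolist(),round(d["p"],2)) for d in cams.boxes_of(l,"top")])
a=cv2.imread("pics/w6.png");b=cv2.imread("pics/t3.png")[100:290,170:430]
cv2.imwrite("pics/j6.png",np.hstack([cv2.resize(a,(400,300)),cv2.resize(b,(400,300))]))
E
```

```text
21.4 [0.46878313 0.31292444 0.19989734] ([0.0002, 0.0013, 0.1849], [-0.0005, 0.0007, 0.0009])
[([0.47, 0.317, 0.046], 0.91)]
jar [([0.636, 0.275, 0.105], 0.86), ([0.61, 0.012, 0.108], 0.81)]
satellite [([0.526, -0.053, 0.113], 0.95)]
brick [([0.505, 0.042, 0.104], 0.96)]
```

View pics/j6.png

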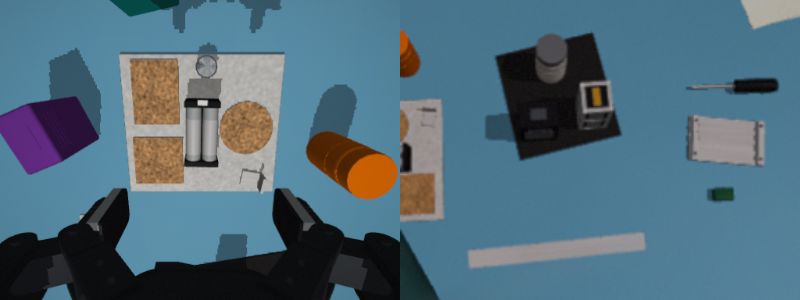

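The three pads and pack are clear in view: pack corners about (185,98), (219,98), (218,166), (183,166) in the left half. Jar, satellite and brick all stand on the mat. I'll measure the pack, pads and cradle next.

```bash
python3 - <<'E'
from h import *
e=ext("wrist")
X=ray2plane(e,np.array([(185,98),(219,98),(218,166),(183,166)])*1.28,.048);print("pack",X.round(4).tolist(),X.mean(0).round(4))
im=cv2.imread("pics/w6.png");hsv=cv2.cvtColor(im,cv2.COLOR_BGR2HSV)
m=cv2.inRange(hsv,(5,60,60),(25,230,255));m[:, 380:]=0;m=cv2.morphologyEx(m,cv2.MORPH_CLOSE,np.ones((5,5)));m=cv2.morphologyEx(m,cv2.MORPH_OPEN,np.ones((5,5)))
for c in cv2.findContours(m,0,1)[0]:
    if cv2.contourArea(c)>800:
        w=ray2plane(e,c.reshape(-1,2).astype(float),.009)[:,:2].astype(np.float32); r=cv2.minAreaRect(w); print("pad",np.round(r[0],4),np.round(r[1],4),round(r[2],1))
et=ext("top")
H=np.array([(142,128),(135,296),(475,325),(478,157)])/8+[345,160]-.5
X=ray2plane(et,H,.014);print("cradle holes",X.round(4).tolist(),X.mean(0).round(4))
C=np.array([(105,105),(495,135),(493,360),(97,330)])/8+[345,160]-.5
X=ray2plane(et,C,.008);print("outline",X.round(4).tolist(),X.mean(0).round(4))
E
```

```text
pack [[0.4523, 0.3561, 0.048], [0.4927, 0.356, 0.048], [0.4929, 0.2698, 0.048], [0.4478, 0.27, 0.048]] [0.4714 0.313  0.048 ]
pad [0.4094 0.2635] [0.0695 0.0704] 89.8
pad [0.5336 0.3112] [0.0731 0.0733] 89.8
pad [0.4099 0.3596] [0.0826 0.0626] 89.8
cradle holes [[0.5119, -0.2437, 0.014], [0.4525, -0.235, 0.014], [0.4362, -0.3533, 0.014], [0.4957, -0.3621, 0.014]] [ 0.4741 -0.2985  0.014 ]
outline [[0.5222, -0.2332, 0.008], [0.5048, -0.3716, 0.008], [0.4246, -0.3605, 0.008], [0.4424, -0.2221, 0.008]] [ 0.4735 -0.2969  0.008 ]
```

Request:
{"api": "step_arm", "payload": {"translation": [[0,0.002,0.03],[0,0.002,0.07],[0,0.002,0.11],[0,0.002,0.14],[0,0.002,0.165],[0,0.002,0.18],[0,0.002,0.184],[0,0.002,0.184],[0,0.002,0.184]], "turn": [[0,0,0],[0,0,0],[0,0,0],[0,0,0],[0,0,0],[0,0,0],[0,0,0],[0,0,0],[0,0,0]]}}

```text
time: 22.45
tcp_pos: [0.4723, 0.3117, 0.0172]
eef_rot: [0.0, 0.708, 0.706, 0.001]
force: [-0.9, -0.1, 0.4]
finger_gap: 1.0
finger_force: 0.0
```

Request:
{"api": "step_arm", "payload": {"translation": [[0,0,0],[0,0,0],[0,0,0],[0,0,0],[0,0,0],[0,0,0],[0,0,0],[0,0,0]], "turn": [[0,0,0],[0,0,0],[0,0,0],[0,0,0],[0,0,0],[0,0,0],[0,0,0],[0,0,0]], "jaw": 1}}

```text
time: 23.12
tcp_pos: [0.4722, 0.3124, 0.0177]
eef_rot: [0.0, 0.708, 0.706, 0.001]
force: [-0.3, 0.0, 6.0]
finger_gap: 0.509
finger_force: 47.9
```

```bash
python3 - <<'E'
from h import *
s=sensors.sense();print(s["time"],s["tcp_pos"],s["finger_gap"],s["finger_force"],to(.4738,-.298,.016,-.133)[:2])
E
```

```text
23.1167 [0.47223778 0.31242483 0.01774617] 0.50914462456559 47.92439103126526 ([-0.6104, 0.0029, 0.0011], [0.0017, -0.0012, 0.1309])
```

Converted, 0.131 rad / 4 = 0.0328.

Request:
{"api": "step_arm", "payload": {"translation": [[0,0,-0.02],[0,0,-0.05],[0,0,-0.09],[0,0,-0.13],[0,0,-0.16],[-0.61,0.003,-0.16],[-0.61,0.003,-0.16],[-0.61,0.003,-0.16],[-0.61,0.003,-0.16],[-0.61,0.003,-0.16],[-0.61,0.003,-0.16],[-0.61,0.003,-0.16],[-0.61,0.003,-0.16],[-0.61,0.003,-0.16],[-0.61,0.003,-0.16],[-0.61,0.003,-0.16],[-0.61,0.003,-0.16],[-0.61,0.003,-0.16],[-0.61,0.003,-0.16],[-0.61,0.003,-0.16]], "turn": [[0,0,0],[0,0,0],[0,0,0],[0,0,0],[0,0,0],[0,0,0],[0,0,0],[0,0,0],[0,0,0.0328],[0,0,0.0328],[0,0,0.0328],[0,0,0.0328],[0,0,0.0328],[0,0,0.0328],[0,0,0.0328],[0,0,0.0328],[0,0,0.0328],[0,0,0.0328],[0,0,0.0328],[0,0,0.0328]]}}

```text
time: 24.78
tcp_pos: [0.4723, -0.3019, 0.1761]
eef_rot: [0.001, 0.753, 0.658, -0.0]
force: [-0.1, 0.6, -0.9]
finger_gap: 0.511
finger_force: 47.1
```

Request:
{"api": "step_arm", "payload": {"translation": [[0,0,0],[0,0,0],[0,0,0]], "turn": [[0,0,0],[0,0,0],[0,0,0]]}}

```text
time: 25.03
tcp_pos: [0.4724, -0.2975, 0.1756]
eef_rot: [-0.001, 0.753, 0.658, 0.0]
force: [-0.4, -0.5, -1.6]
finger_gap: 0.505
finger_force: 47.0
```

```bash
python3 - <<'E'
from h import *
print(sensors.sense()["time"],pose()[0],to(.4738,-.298,.018,-.133)[:2])
e,im=snap("wrist","w7.png")
X=np.array([[x,y,.008] for x in(-.04,.04) for y in (-.07,.07)]);c,s=np.cos(-.133),np.sin(-.133)
X[:,:2]=X[:,:2]@np.array([[c,s],[-s,c]])+[.4738,-.298]
v=im[:,:,::-1].copy()
for p in proj(e,X): cv2.circle(v,tuple(int(a) for a in p),3,(0,0,255),1)
cv2.imwrite("pics/w7v.png",v)
E
```

```text
25.0333 [ 0.47242788 -0.29748665  0.17558764] ([-0.0005, 0.0016, 0.1576], [-0.0013, -0.0013, -0.0008])
```

View pics/w7v.png

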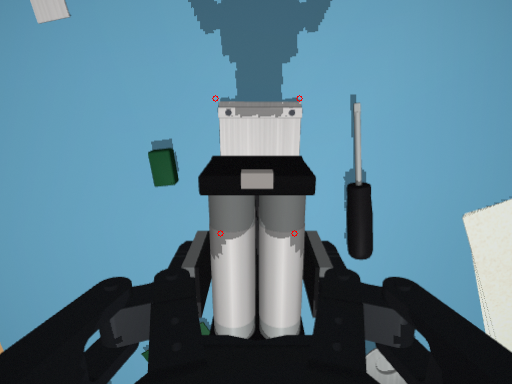

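The pack in hand is aligned with the cradle. The cradle's visible rail corners at (219,102) and (302,101) lie about 3 px right of and below the prediction, so I correct by about 1.5 mm and lower.

Request:
{"api": "step_arm", "payload": {"translation": [[-0.002,0.003,0.03],[-0.002,0.003,0.06],[-0.002,0.003,0.09],[-0.002,0.003,0.12],[-0.002,0.003,0.14],[-0.002,0.003,0.15],[-0.002,0.003,0.153],[-0.002,0.003,0.156],[-0.002,0.003,0.158],[-0.002,0.003,0.158],[-0.002,0.003,0.158]], "turn": [[0,0,0],[0,0,0],[0,0,0],[0,0,0],[0,0,0],[0,0,0],[0,0,0],[0,0,0],[0,0,0],[0,0,0],[0,0,0]]}}

```text
time: 26.0
tcp_pos: [0.4768, -0.3012, 0.0198]
eef_rot: [0.001, 0.753, 0.659, 0.0]
force: [0.3, -0.5, -0.6]
finger_gap: 0.508
finger_force: 47.0
```

Request:
{"api": "step_arm", "payload": {"translation": [[0,0,0.001],[0,0,0.002],[0,0,0.003],[0,0,0.003]], "turn": [[0,0,0],[0,0,0],[0,0,0],[0,0,0]]}}

```text
time: 26.33
tcp_pos: [0.4766, -0.3013, 0.0177]
eef_rot: [0.001, 0.753, 0.658, 0.0]
force: [-3.3, 2.7, 11.6]
finger_gap: 0.507
finger_force: 48.5
```

Seated. Open, lift away, and check.

Request:
{"api": "step_arm", "payload": {"translation": [[0,0,-0.002],[0,0,-0.002],[0,0,-0.002],[0,0,-0.002],[0,0,-0.002],[0,0,-0.002],[0,0,-0.03],[0,0,-0.07],[0,0,-0.11],[0,0,-0.15],[0,0,-0.19],[-0.08,0,-0.23],[-0.08,0,-0.23],[-0.08,0,-0.23],[-0.08,0,-0.23]], "turn": [[0,0,0],[0,0,0],[0,0,0],[0,0,0],[0,0,0],[0,0,0],[0,0,0],[0,0,0],[0,0,0],[0,0,0],[0,0,0],[0,0,0],[0,0,0],[0,0,0],[0,0,0]], "jaw": -1}}

```text
time: 27.58
tcp_pos: [0.4655, -0.3827, 0.2474]
eef_rot: [0.002, 0.754, 0.657, 0.0]
force: [-0.6, 0.0, -1.1]
finger_gap: 1.0
finger_force: 0.0
```

```bash
python3 - <<'E'
from h import *
print(sensors.sense()["time"],pose()[0])
e,im=snap("wrist","w8.png")
for l in ["pack","cradle"]: print(l,[(np.round(d["point"],3).tolist(),round(d["p"],2)) for d in cams.boxes_of(l,"wrist")])
e,im=snap("top","t4.png")
for l in ["jar","satellite","brick"]: print(l,[(np.round(d["point"],3).tolist(),round(d["p"],2)) for d in cams.boxes_of(l,"top")])
a=cv2.imread("pics/w8.png");b=cv2.imread("pics/t4.png")[100:290,170:430]
cv2.imwrite("pics/j8.png",np.hstack([cv2.resize(a,(400,300)),cv2.resize(b,(400,300))]))
E
```

```text
27.5833 [ 0.46554348 -0.38268361  0.2474231 ]
pack [([0.474, -0.292, 0.041], 0.63)]
cradle [([0.472, -0.293, 0.007], 0.6)]
jar [([0.638, 0.274, 0.103], 0.72), ([0.612, 0.011, 0.109], 0.56)]
satellite [([0.521, -0.052, 0.115], 0.57)]
brick [([0.504, 0.038, 0.105], 0.71), ([0.287, 0.313, 0.099], 0.69), ([0.404, 0.471, 0.1], 0.69), ([0.47, -0.297, 0.044], 0.37)]
```

View pics/j8.png

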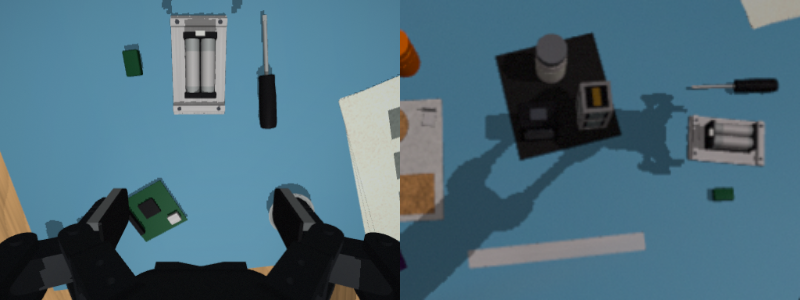

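The pack lies centred between the rails at (200,65), and the three still stand on the mat. Now back to the brick.

```bash
python3 - <<'E'
from h import *
print(to(.5144,.0417,.20,0)[:2])
E
```

```text
([0.4229, -0.0061, 0.0446], [-0.0018, -0.0017, -0.1321])
```

Converted, -0.132 rad / 4 = -0.033.

Request:
{"api": "step_arm", "payload": {"translation": [[0.423,-0.006,0.03],[0.423,-0.006,0.03],[0.423,-0.006,0.03],[0.423,-0.006,0.03],[0.423,-0.006,0.03],[0.423,-0.006,0.03],[0.423,-0.006,0.03],[0.423,-0.006,0.03],[0.423,-0.006,0.03],[0.423,-0.006,0.03],[0.423,-0.006,0.03],[0.423,-0.006,0.03],[0.423,-0.006,0.045],[0.423,-0.006,0.045]], "turn": [[0,0,-0.033],[0,0,-0.033],[0,0,-0.033],[0,0,-0.033],[0,0,-0.033],[0,0,-0.033],[0,0,-0.033],[0,0,-0.033],[0,0,-0.033],[0,0,-0.033],[0,0,-0.033],[0,0,-0.033],[0,0,-0.033],[0,0,-0.033]]}}

```text
time: 29.1
tcp_pos: [0.5136, 0.0395, 0.198]
eef_rot: [-0.001, 0.707, 0.707, -0.002]
force: [-0.9, -0.2, 0.3]
finger_gap: 1.004
finger_force: 0.0
```

```bash
python3 - <<'E'
from h import *
print(pose()[0],to(.5144,.0417,.0677,0)[:2])
E
```

```text
[0.51360598 0.03952656 0.19800127] ([0.0023, 0.0013, 0.1303], [-0.004, 0.0009, -0.0006])
```

Request:
{"api": "step_arm", "payload": {"translation": [[0.002,0.001,0.03],[0.002,0.001,0.06],[0.002,0.001,0.09],[0.002,0.001,0.115],[0.002,0.001,0.13],[0.002,0.001,0.13],[0.002,0.001,0.13]], "turn": [[0,0,0],[0,0,0],[0,0,0],[0,0,0],[0,0,0],[0,0,0],[0,0,0]]}}

```text
time: 29.68
tcp_pos: [0.5154, 0.0409, 0.0697]
eef_rot: [-0.001, 0.708, 0.706, -0.001]
force: [-0.6, 0.5, -0.0]
finger_gap: 0.998
finger_force: 0.0
```

Request:
{"api": "step_arm", "payload": {"translation": [[0,0,0],[0,0,0],[0,0,0],[0,0,0],[0,0,0],[0,0,0],[0,0,0],[0,0,0]], "turn": [[0,0,0],[0,0,0],[0,0,0],[0,0,0],[0,0,0],[0,0,0],[0,0,0],[0,0,0]], "jaw": 1}}

```text
time: 30.35
tcp_pos: [0.5169, 0.0421, 0.072]
eef_rot: [0.001, 0.707, 0.707, 0.0]
force: [-2.5, -0.6, 6.3]
finger_gap: 0.51
finger_force: 45.2
```

```bash
python3 - <<'E'
from h import *
s=sensors.sense();print(s["time"],s["tcp_pos"],s["finger_gap"],s["finger_force"])
p=s["tcp_pos"];dy=p[1]-.0417
print(to(.410,.3625+dy,p[2]+.005,0)[:2])
E
```

```text
30.35 [0.51686601 0.04209965 0.07200524] 0.5096023835701223 45.24297897340148
([0.3207, -0.1071, -0.0052], [0.0012, 0.0003, -0.0009])
```

Request:
{"api": "step_arm", "payload": {"translation": [[0,0,-0.02],[0,0,-0.05],[0,0,-0.09],[0,0,-0.13],[0.03,-0.01,-0.13],[0.321,-0.107,-0.13],[0.321,-0.107,-0.13],[0.321,-0.107,-0.13],[0.321,-0.107,-0.13],[0.321,-0.107,-0.13],[0.321,-0.107,-0.13],[0.321,-0.107,-0.13],[0.321,-0.107,-0.13],[0.321,-0.107,-0.13],[0.321,-0.107,-0.13],[0.321,-0.107,-0.1],[0.321,-0.107,-0.06],[0.321,-0.107,-0.035],[0.321,-0.107,-0.03],[0.321,-0.107,-0.03]], "turn": [[0,0,0],[0,0,0],[0,0,0],[0,0,0],[0,0,0],[0,0,0],[0,0,0],[0,0,0],[0,0,0],[0,0,0],[0,0,0],[0,0,0],[0,0,0],[0,0,0],[0,0,0],[0,0,0],[0,0,0],[0,0,0],[0,0,0],[0,0,0]]}}

```text
time: 32.02
tcp_pos: [0.4082, 0.3605, 0.0977]
eef_rot: [-0.0, 0.708, 0.706, -0.003]
force: [0.6, -0.2, -4.1]
finger_gap: 0.51
finger_force: 47.3
```

Request:
{"api": "step_arm", "payload": {"translation": [[0,0,0],[0,0,0.005],[0,0,0.01],[0,0,0.015],[0,0,0.015],[0,0,0.015]], "turn": [[0,0,0],[0,0,0],[0,0,0],[0,0,0],[0,0,0],[0,0,0]]}}

```text
time: 32.52
tcp_pos: [0.4095, 0.3632, 0.0852]
eef_rot: [-0.0, 0.707, 0.707, -0.0]
force: [-0.9, 0.3, -3.9]
finger_gap: 0.511
finger_force: 47.2
```

Request:
{"api": "step_arm", "payload": {"translation": [[0,0,0.004],[0,0,0.006],[0,0,0.008],[0,0,0.008],[0,0,0.008]], "turn": [[0,0,0],[0,0,0],[0,0,0],[0,0,0],[0,0,0]]}}

```text
time: 32.93
tcp_pos: [0.4098, 0.3634, 0.0772]
eef_rot: [-0.0, 0.708, 0.707, 0.0]
force: [0.5, 0.6, -4.2]
finger_gap: 0.511
finger_force: 47.2
```

Request:
{"api": "step_arm", "payload": {"translation": [[0,0,0.001],[0,0,0.002],[0,0,0.003],[0,0,0.003]], "turn": [[0,0,0],[0,0,0],[0,0,0],[0,0,0]]}}

```text
time: 33.27
tcp_pos: [0.4098, 0.3635, 0.077]
eef_rot: [-0.0, 0.708, 0.707, -0.0]
force: [-5.9, -4.7, 14.3]
finger_gap: 0.51
finger_force: 49.2
```

Request:
{"api": "step_arm", "payload": {"translation": [[0,0,-0.002],[0,0,-0.002],[0,0,-0.002],[0,0,-0.002],[0,0,-0.002],[0,0,-0.03],[0,0,-0.07],[0,0,-0.1],[0,0,-0.125],[-0.417,0.123,-0.125],[-0.417,0.123,-0.125],[-0.417,0.123,-0.125],[-0.417,0.123,-0.125],[-0.417,0.123,-0.125],[-0.417,0.123,-0.125],[-0.417,0.123,-0.125],[-0.417,0.123,-0.125],[-0.417,0.123,-0.125],[-0.417,0.123,-0.125],[-0.417,0.123,-0.125]], "turn": [[0,0,0],[0,0,0],[0,0,0],[0,0,0],[0,0,0],[0,0,0],[0,0,0],[0,0,0],[0,0,0],[0,0,0],[0,0,0],[0,0,0],[0,0,0],[0,0,0],[0,0,0],[0,0,0],[0,0,0],[0,0,0],[0,0,0],[0,0,0]], "jaw": -1}}

```text
time: 34.93
tcp_pos: [0.5332, -0.0584, 0.1992]
eef_rot: [0.001, 0.709, 0.706, -0.0]
force: [0.5, 0.1, 0.6]
finger_gap: 1.002
finger_force: 0.0
```

Request:
{"api": "step_arm", "payload": {"translation": [[0,0,0],[0,0,0],[0,0,0]], "turn": [[0,0,0],[0,0,0],[0,0,0]]}}

```text
time: 35.18
tcp_pos: [0.5318, -0.0532, 0.1988]
eef_rot: [-0.001, 0.708, 0.707, -0.0]
force: [-0.3, -0.5, 0.1]
finger_gap: 1.002
finger_force: 0.0
```

```bash
python3 - <<'E'
from h import *
print(pose()[0],to(.5335,-.0532,.067,0)[:2])
e,im=snap("top","t5.png")
for l in ["jar","satellite","brick"]: print(l,[(np.round(d["point"],3).tolist(),round(d["p"],2)) for d in cams.boxes_of(l,"top")])
E
```

```text
[ 0.53176021 -0.0532365   0.1988371 ] ([-0.0001, 0.0019, 0.1318], [-0.001, -0.0008, -0.0015])
jar [([0.638, 0.279, 0.104], 0.95), ([0.611, 0.013, 0.109], 0.78)]
satellite []
brick [([0.529, 0.314, 0.003], 0.74), ([0.405, 0.355, 0.11], 0.68), ([0.287, 0.312, 0.103], 0.67), ([0.405, 0.469, 0.098], 0.67)]
```

Request:
{"api": "step_arm", "payload": {"translation": [[0,0.001,0.03],[0,0.001,0.06],[0,0.001,0.09],[0,0.001,0.115],[0,0.001,0.13],[0,0.001,0.132],[0,0.001,0.132]], "turn": [[0,0,0],[0,0,0],[0,0,0],[0,0,0],[0,0,0],[0,0,0],[0,0,0]]}}

```text
time: 35.97
tcp_pos: [0.5321, -0.0529, 0.0663]
eef_rot: [-0.001, 0.707, 0.707, -0.001]
force: [0.6, 0.3, -0.1]
finger_gap: 1.002
finger_force: 0.0
```

Request:
{"api": "step_arm", "payload": {"translation": [[0,0,0],[0,0,0],[0,0,0],[0,0,0],[0,0,0],[0,0,0],[0,0,0],[0,0,0]], "turn": [[0,0,0],[0,0,0],[0,0,0],[0,0,0],[0,0,0],[0,0,0],[0,0,0],[0,0,0]], "jaw": 1}}

```text
time: 36.63
tcp_pos: [0.5344, -0.0539, 0.0693]
eef_rot: [0.001, 0.708, 0.707, 0.001]
force: [-2.6, 1.1, 6.8]
finger_gap: 0.581
finger_force: 46.5
```

```bash
python3 - <<'E'
from h import *
s=sensors.sense();print(s["time"],s["tcp_pos"],s["finger_gap"],s["finger_force"])
p=s["tcp_pos"];dy=p[1]+.0534
print(to(.4087,.2665+dy,p[2]+.005,0)[:2])
E
```

```text
36.6333 [ 0.53444343 -0.05392508  0.06928811] 0.5812963591695646 46.48499071598053
([0.3197, -0.1261, -0.0054], [0.0028, 0.0002, -0.0012])
```

Request:
{"api": "step_arm", "payload": {"translation": [[0,0,-0.02],[0,0,-0.05],[0,0,-0.09],[0,0,-0.13],[0.03,-0.01,-0.13],[0.32,-0.126,-0.13],[0.32,-0.126,-0.13],[0.32,-0.126,-0.13],[0.32,-0.126,-0.13],[0.32,-0.126,-0.13],[0.32,-0.126,-0.13],[0.32,-0.126,-0.13],[0.32,-0.126,-0.13],[0.32,-0.126,-0.13],[0.32,-0.126,-0.13],[0.32,-0.126,-0.1],[0.32,-0.126,-0.06],[0.32,-0.126,-0.035],[0.32,-0.126,-0.03],[0.32,-0.126,-0.03]], "turn": [[0,0,0],[0,0,0],[0,0,0],[0,0,0],[0,0,0],[0,0,0],[0,0,0],[0,0,0],[0,0,0],[0,0,0],[0,0,0],[0,0,0],[0,0,0],[0,0,0],[0,0,0],[0,0,0],[0,0,0],[0,0,0],[0,0,0],[0,0,0]]}}

```text
time: 38.3
tcp_pos: [0.4057, 0.2639, 0.0947]
eef_rot: [-0.001, 0.708, 0.706, -0.003]
force: [-0.3, -0.2, -4.8]
finger_gap: 0.58
finger_force: 48.6
```

Request:
{"api": "step_arm", "payload": {"translation": [[0,0,0],[0,0,0.007],[0,0,0.014],[0,0,0.02],[0,0,0.02],[0,0,0.02]], "turn": [[0,0,0],[0,0,0],[0,0,0],[0,0,0],[0,0,0],[0,0,0]]}}

```text
time: 38.8
tcp_pos: [0.4073, 0.2661, 0.077]
eef_rot: [-0.0, 0.708, 0.707, -0.0]
force: [0.9, 0.2, -4.8]
finger_gap: 0.58
finger_force: 48.6
```

Request:
{"api": "step_arm", "payload": {"translation": [[0,0.001,0.001],[0,0.001,0.002],[0,0.001,0.003],[0,0.001,0.004],[0,0.001,0.004]], "turn": [[0,0,0],[0,0,0],[0,0,0],[0,0,0],[0,0,0]]}}

```text
time: 39.22
tcp_pos: [0.409, 0.2666, 0.0744]
eef_rot: [0.0, 0.708, 0.707, 0.0]
force: [-1.9, -0.9, 4.2]
finger_gap: 0.585
finger_force: 49.4
```

Converted, -1.571 rad / 4 = -0.3928.

Request:
{"api": "step_arm", "payload": {"translation": [[0,0,-0.001],[0,0,-0.001],[0,0,-0.001],[0,0,-0.001],[0,0,-0.001],[0,0,-0.03],[0,0,-0.07],[0,0,-0.1],[0,0,-0.125],[-0.254,0.213,-0.125],[-0.254,0.213,-0.125],[-0.254,0.213,-0.125],[-0.254,0.213,-0.125],[-0.254,0.213,-0.125],[-0.254,0.213,-0.125],[-0.254,0.213,-0.125],[-0.254,0.213,-0.125],[-0.254,0.213,-0.125],[-0.254,0.213,-0.125],[-0.254,0.213,-0.125]], "turn": [[0,0,0],[0,0,0],[0,0,0],[0,0,0],[0,0,0],[0,0,0],[0,0,0],[0,0,0],[0,0,0],[0,0,-0.3928],[0,0,-0.3928],[0,0,-0.3928],[0,0,-0.3928],[0,0,-0.3928],[0,0,-0.3928],[0,0,-0.3928],[0,0,-0.3928],[0,0,-0.3928],[0,0,-0.3928],[0,0,-0.3928]], "jaw": -1}}

```text
time: 40.88
tcp_pos: [0.6222, 0.0102, 0.1977]
eef_rot: [-0.0, 0.127, 0.992, -0.0]
force: [0.5, -0.6, -0.1]
finger_gap: 1.002
finger_force: 0.0
```

```bash
python3 - <<'E'
from h import *
print(pose()[0],to(.622,.013,.199,np.pi/2)[:2])
E
```

```text
[0.62217139 0.01024682 0.19769301] ([0.0009, 0.0026, -0.0013], [-0.0001, -0.0005, -0.2547])
```

Converted, -0.255 rad / 4 = -0.0638.

Request:
{"api": "step_arm", "payload": {"translation": [[0,0,0],[0,0,0],[0,0,0],[0,0,0],[0,0,0]], "turn": [[0,0,-0.0638],[0,0,-0.0638],[0,0,-0.0638],[0,0,-0.0638],[0,0,-0.0638]]}}

```text
time: 41.3
tcp_pos: [0.6212, 0.0121, 0.1981]
eef_rot: [-0.0, 0.003, 1.0, 0.0]
force: [-0.2, 0.5, 0.9]
finger_gap: 0.997
finger_force: 0.0
```

```bash
python3 - <<'E'
from h import *
print(pose()[0],to(.622,.013,.0685,np.pi/2)[:2])
e,im=snap("wrist","w9.png")
for l in ["jar"]: print(l,[(np.round(d["point"],3).tolist(),round(d["p"],2)) for d in cams.boxes_of(l,"wrist")])
E
```

```text
[0.6212416  0.01210244 0.19814776] ([-0.0008, 0.0009, 0.1296], [0.0, -0.0002, -0.0062])
jar [([0.617, 0.011, 0.108], 0.73)]
```

Request:
{"api": "step_arm", "payload": {"translation": [[-0.001,0.001,0.03],[-0.001,0.001,0.06],[-0.001,0.001,0.09],[-0.001,0.001,0.115],[-0.001,0.001,0.127],[-0.001,0.001,0.129],[-0.001,0.001,0.129]], "turn": [[0,0,0],[0,0,0],[0,0,0],[0,0,0],[0,0,0],[0,0,0],[0,0,0]]}}

```text
time: 41.98
tcp_pos: [0.6219, 0.0131, 0.0688]
eef_rot: [-0.001, 0.002, 1.0, 0.0]
force: [-0.4, -0.9, 0.2]
finger_gap: 1.002
finger_force: 0.0
```

Request:
{"api": "step_arm", "payload": {"translation": [[0,0,0],[0,0,0],[0,0,0],[0,0,0],[0,0,0],[0,0,0],[0,0,0],[0,0,0]], "turn": [[0,0,0],[0,0,0],[0,0,0],[0,0,0],[0,0,0],[0,0,0],[0,0,0],[0,0,0]], "jaw": 1, "squeeze": 40}}

```text
time: 42.65
tcp_pos: [0.6242, 0.0132, 0.0718]
eef_rot: [0.002, 0.002, 1.0, 0.0]
force: [-0.1, -0.0, 6.4]
finger_gap: 0.61
finger_force: 42.2
```

```bash
python3 - <<'E'
from h import *
s=sensors.sense();print(s["time"],s["tcp_pos"],s["finger_gap"],s["finger_force"])
p=s["tcp_pos"]
print(to(.5335+p[0]-.622,.3125,p[2]+.005,np.pi/2)[:2])
E
```

```text
42.65 [0.6242273  0.01316512 0.07184702] 0.6099276191024021 42.217436246573925
([0.0894, 0.299, -0.0054], [0.0001, 0.0043, -0.0032])
```

Request:
{"api": "step_arm", "payload": {"translation": [[0,0,-0.02],[0,0,-0.05],[0,0,-0.09],[0,0,-0.13],[0.01,0.03,-0.13],[0.089,0.299,-0.13],[0.089,0.299,-0.13],[0.089,0.299,-0.13],[0.089,0.299,-0.13],[0.089,0.299,-0.13],[0.089,0.299,-0.13],[0.089,0.299,-0.13],[0.089,0.299,-0.13],[0.089,0.299,-0.13],[0.089,0.299,-0.13],[0.089,0.299,-0.1],[0.089,0.299,-0.06],[0.089,0.299,-0.035],[0.089,0.299,-0.03],[0.089,0.299,-0.03]], "turn": [[0,0,0],[0,0,0],[0,0,0],[0,0,0],[0,0,0],[0,0,0],[0,0,0],[0,0,0],[0,0,0],[0,0,0],[0,0,0],[0,0,0],[0,0,0],[0,0,0],[0,0,0],[0,0,0],[0,0,0],[0,0,0],[0,0,0],[0,0,0]]}}

```text
time: 44.32
tcp_pos: [0.5327, 0.3097, 0.0965]
eef_rot: [-0.003, 0.003, 1.0, -0.002]
force: [0.1, -0.8, -2.2]
finger_gap: 0.61
finger_force: 42.8
```

Request:
{"api": "step_arm", "payload": {"translation": [[0,0,0],[0,0,0.007],[0,0,0.014],[0,0,0.018],[0,0,0.018],[0,0,0.018]], "turn": [[0,0,0],[0,0,0],[0,0,0],[0,0,0],[0,0,0],[0,0,0]]}}

```text
time: 44.82
tcp_pos: [0.5341, 0.3123, 0.0812]
eef_rot: [-0.0, 0.002, 1.0, -0.0]
force: [0.5, 0.0, -1.5]
finger_gap: 0.617
finger_force: 42.8
```

Request:
{"api": "step_arm", "payload": {"translation": [[0,0,0.002],[0,0,0.004],[0,0,0.005],[0,0,0.006],[0,0,0.006]], "turn": [[0,0,0],[0,0,0],[0,0,0],[0,0,0],[0,0,0]]}}

```text
time: 45.23
tcp_pos: [0.5347, 0.3126, 0.0769]
eef_rot: [0.0, 0.002, 1.0, 0.0]
force: [-3.1, -1.2, 6.1]
finger_gap: 0.61
finger_force: 43.4
```

Seated on the pad. Open, lift, back off, and check everything.

Request:
{"api": "step_arm", "payload": {"translation": [[0,0,-0.001],[0,0,-0.001],[0,0,-0.001],[0,0,-0.001],[0,0,-0.001],[0,0,-0.001],[0,0,-0.03],[0,0,-0.07],[0,0,-0.11],[0,0,-0.15],[0.06,-0.1,-0.28],[0.06,-0.1,-0.28],[0.06,-0.1,-0.28],[0.06,-0.1,-0.28],[0.06,-0.1,-0.28],[0.06,-0.1,-0.28],[0.06,-0.1,-0.28],[0.06,-0.1,-0.28],[0.06,-0.1,-0.28]], "turn": [[0,0,0],[0,0,0],[0,0,0],[0,0,0],[0,0,0],[0,0,0],[0,0,0],[0,0,0],[0,0,0],[0,0,0],[0,0,0],[0,0,0],[0,0,0],[0,0,0],[0,0,0],[0,0,0],[0,0,0],[0,0,0],[0,0,0]], "jaw": -1}}

```text
time: 46.82
tcp_pos: [0.4734, 0.2129, 0.3526]
eef_rot: [-0.002, 0.001, 1.0, -0.001]
force: [0.5, -0.2, -0.4]
finger_gap: 1.0
finger_force: 0.0
```

```bash
python3 - <<'E'
from h import *
print(sensors.sense()["time"],pose()[0])
e,im=snap("wrist","w10.png")
for l in ["jar","satellite","brick"]: print(l,[(np.round(d["point"],3).tolist(),round(d["p"],2)) for d in cams.boxes_of(l,"wrist")])
v=im[:,:,::-1].copy()
def box(cx,cy,hx,hy,z): return [[cx+a*hx,cy+b*hy,z] for a,b in((-1,-1),(-1,1),(1,1),(1,-1))]
th=np.linspace(0,6.283,40)
for P in [box(.4095,.265,.025,.025,.123),box(.4097,.3605,.022,.033,.109),[[.5335+.027*np.cos(t),.3125+.027*np.sin(t),.114] for t in th]]:
    cv2.polylines(v,[proj(e,P).round().astype(int)],True,(0,0,255),1)
w=cv2.resize(v,(448,336))
et,it=snap("top","t6.png")
for l in ["jar","satellite","brick"]: print(l,[(np.round(d["point"],3).tolist(),round(d["p"],2)) for d in cams.boxes_of(l,"top")])
b=cv2.resize(it[110:290,100:420,::-1],(600,336))[:, :]
b=cv2.resize(b,(350,336*350//600)); B=np.zeros((336,350,3),np.uint8);B[:b.shape[0]]=b
cv2.imwrite("pics/j10.png",np.hstack([w,B]))
E
```

```text
46.8167 [0.47343394 0.21290051 0.35256361]
jar [([0.525, 0.306, 0.111], 0.81), ([0.629, 0.28, 0.101], 0.76)]
satellite [([0.406, 0.261, 0.123], 0.69)]
brick [([0.407, 0.465, 0.095], 0.89), ([0.408, 0.35, 0.105], 0.72), ([0.302, 0.304, 0.098], 0.56)]
jar [([0.529, 0.302, 0.115], 0.64)]
satellite []
brick []
```

View pics/j10.png

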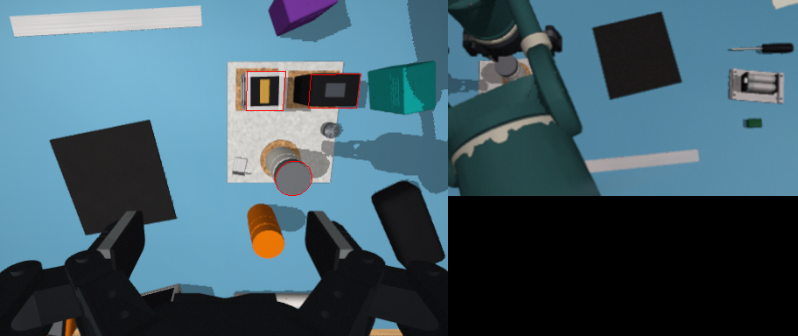

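The predicted outlines on the pad centres lie on the tops of the satellite at (266,92), the brick at (334,90) and the jar at (293,178). The pack lies in the cradle at (757,83) in the top view, and the gripper is clear.

```bash
python3 -c "
from rig import bot; print(bot.close_job())"
```

```text
the job is handed in; nothing more can be done
None
```

Job handed in at about 47 s: the pack lies in the cradle, the jar, satellite and brick stand on their own pads to within a few mm by the last wrist view, and everything is released; the hand-in gave no verdict.

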